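Lay the kit carton down in the unpacking bay

TASK

The white kit carton with the green label stands on end astride the near edge of the yellow outline on the blue mat. Tip it over where it stands by pushing high on its label side, so that it drops flat inside the yellow outline with the label up, then push it along the mat until its far end is fully home against the aluminium stop, still inside the outline. Use only the outside of the fingers: do not grip or lift anything, and leave the orange-label carton and the other things where they are.

Things in the scene. Friction and masses are not known exactly. Their poses are not given: they have to be found in the camera images.
- bay: Blue bench mat, fixed, 3 mm thick (top at z = 0.003), with a flat rectangle of 10 mm yellow tape closed at one end by a raised aluminium stop. Origin on the table surface under the outline; x level along the outline to the stop, y across, z up. Inside of the outline: x -115 (near tape) to +105 mm (stop face), y -80 to +80 mm. The mat reaches x -220 to +200, y -250 to +250 mm.
- stop (a point): Middle of the face of the aluminium stop bar, at mat level (bay x = 105 mm). The bar is fixed, 180 mm long across the outline, 20 mm thick, and 25 mm high above the mat.
- near_line (a point): Middle of the inner edge of the yellow tape at the end opposite the stop (bay x = -115 mm), at mat level.
- carton: White kit carton, loose, rigid, closed, 0.15 to 0.31 kg: 45 mm deep (x), 100 mm wide (y), 150 mm tall (z). It starts standing on the mat, front edge of its foot 5 to 25 mm past the near tape. Origin: centre of its underside as it stands. x points out of the green-label face (the label wraps over the top end too), which looks away from the stop within 5 degrees.
- carton_mid (a point): Centre of the green-label carton. Pushed level on the label face 90 mm or more above the mat, the carton tips about its far bottom edge; past some 17 degrees it falls by itself, top end towards the stop, and lies label up (x up, z towards the stop), 45 mm high, some 40 to 70 mm short of the stop. Lying, it slides under a few newtons.
- foot_a (a point): Corner of the label face of the green-label carton, at the foot, +y side of the carton (lying: label-side corner at the end away from the stop).
- foot_b (a point): As foot_a, on the carton's -y side.
- top_a (a point): Corner of the label face of the green-label carton, at its top end, +y side of the carton (lying: upper corner at the end next to the stop).
- top_b (a point): As top_a, on the carton's -y side.
- spare_carton: The same size of white carton with an ORANGE label, standing at one side of the outline (bay y about +170 mm), 45 x 100 x 150 mm tall, loose; origin at the centre of its underside; a bystander, leave it standing.
- flux_tin: Round steel tin, 64 mm across, 32 mm tall, origin at the centre of its underside; on the mat, beside the yellow outline; a bystander, leave it alone.
- jar: Small round jar with black cap, 52 mm across, 65 mm tall, origin at the centre of its underside; on the mat, beside the yellow outline; a bystander, leave it alone.
- spool: Grey spool, 56 mm across, 40 mm tall, on its flat side, origin at the centre of its underside; on the mat, beside the yellow outline; a bystander, leave it alone.
- tweezers: Steel tweezers lying flat, 120 mm long (along its x), 6 mm high, origin at the middle of the underside; on the mat, beside the yellow outline; a bystander, leave it alone.
- board: Green circuit board with parts on it, 60 x 80 mm (x, y), 17 mm high, origin at the centre of its underside; on the mat, just beyond the stop; a bystander, leave it alone.
Not all that is in view belongs to the job. Leave any purple look-alike of the carton alone.

How it is judged:
On the way, in this order (a step that is already met when the one before it is completed fails the run):
1. the carton has been tipped over and lies flat, label up, inside the yellow outline (angle between carton's own x axis and vertical below 0.06 rad and height (world z) of carton_mid between 0.02 and 0.032 m and y of foot_a in the frame of bay between -0.082 and 0.082 m and x of each of foot_a, foot_b, top_a, top_b in the frame of bay above -0.118 m and y of foot_b in the frame of bay between -0.082 and 0.082 m and y of top_a in the frame of bay between -0.082 and 0.082 m and y of top_b in the frame of bay between -0.082 and 0.082 m), for 0.2 s.
2. the carton has been pushed home against the stop (angle between carton's own x axis and vertical below 0.06 rad and height (world z) of carton_mid between 0.02 and 0.032 m and x of each of top_a, top_b in the frame of bay above 0.1 m), for 0.1 s.
At the end, for the whole second after the job is handed in: The green-label carton lies flat (within 0.06 rad), label up and at rest on the mat, all four corners inside the yellow outline (within 2 mm), both corners of its far end within 5 mm of the face of the stop (all of step 2 and y of foot_a in the frame of bay between -0.082 and 0.082 m and x of each of foot_a, foot_b, top_a, top_b in the frame of bay above -0.118 m and y of foot_b in the frame of bay between -0.082 and 0.082 m and y of top_a in the frame of bay between -0.082 and 0.082 m and y of top_b in the frame of bay between -0.082 and 0.082 m and linear speed of carton below 0.01 m/s and angular speed of carton below 0.05 rad/s); the robot touches nothing.
It fails at once if the green-label carton is lifted (height (world z) of carton_mid above 0.095 m or (angle between carton's own x axis and vertical below 0.3 rad and height (world z) of carton_mid above 0.06 m)).
It fails at once if the green-label carton is carried or dragged about (over 60 mm) while still standing (angle between carton's own z axis and vertical below 0.2 rad and distance of carton_mid from where it was at the start of the episode above 0.06 m).
It fails at once if the orange-label carton is moved by more than 15 mm or tipped (distance of spare_carton from where it was at the start of the episode above 0.015 m or angle between spare_carton's own z axis and vertical above 0.3 rad).
It fails at once if the tin, jar or spool is moved by more than 15 mm or tipped (distance of any of flux_tin, jar, spool from where it was at the start of the episode above 0.015 m or angle between any of flux_tin, jar, spool's own z axis and vertical above 0.3 rad).
It fails at once if the tweezers or the circuit board are moved by more than 15 mm (distance of any of tweezers, board from where it was at the start of the episode above 0.015 m).
It also fails if it takes over 40 s, if anything falls off the work surface, if the arm or the gripper's body presses on something with over 40 N, if the wrist force passes 120 N, or if a joint passes its speed limit or range.

ROBOT

A 7-joint arm with a two-finger parallel gripper is mounted at the origin on the work surface. World frame = base frame: x ahead of the robot, y to its left, z up, the work surface at z = 0. Lengths are in m, angles in rad, forces in N, time in s.
With the tool pointing down it reaches from about 0.35 to 0.9 m from the base axis. Payload 8.1 kg.
Tool frame: the origin (TCP) lies at the centre of the arm's flange, where the gripper is bolted on; the fingertips stand 178 mm ahead of it and the grasp point (between the pads) lies 159 mm ahead of it; z points along the fingers, y is the line along which they close (so a half turn about z gives the same grasp; the last joint's range is limited). The gripper opens to 92 mm and grips with 3 to 60 N. Pads are 19 mm wide; open, the fingers measure 130 mm over their backs; the gripper's body (75 mm by 190 mm) begins 47 mm behind the grasp point.
Start: joints at [-1.357, 0.434, 0.025, 1.573, -0.012, 1.134, -0.075], TCP at [0.195, 0.594, 0.405] pointing down, gripper open.
Joint ranges: [-2.62, 2.62], [-0.44, 2.09], [-1.27, 1.32], [0.08, 2.57], [-1.32, 4.46], [0.12, 2], [-2.74, 2.74]. Speed limits (rad/s): [2.22, 2.22, 3.01, 3.01, 3.14, 3.14, 3.14].

INTERFACE

Orientations are given as a rotation vector (axis times angle).
In Python, from cell import arm gives the robot as it stands. The module is installed in compiled form; this text tells all that it offers.
- The arm moves only by the shell command python3 -m inch 'ROWS' [FORCE]. ROWS is text: rows parted by semicolons, each of 5 numbers parted by spaces: the shift along the tool's x, y, z in m, then the turn about the tool's z in rad, then the finger opening in m, from 0 to 0.0918. In form: x y z roll fingers; .... A call has 1 to 5 rows; each row is the pose to reach, as a shift and turn from the pose commanded when the call began, along the tool's axes at that moment; what a row does not reach only later rows make up. A row lasts 1/10 s, in which the tool goes at most 50 mm and 8.59 degrees, less where a joint would pass 70% of its speed; a pose out of reach is approached as far as the arm can. A call with a gripper value outside its range is refused whole. The fingers move at their own pace and stop on an object; FORCE is the grip in N (left out, the last holds). Time passes only in rows, so rows that repeat a pose let the fingers close. It gives the time, the measured TCP pose, the force, the opening and the grip force at its end, in the units of the state.
- arm.observe(): the state, without advancing time (a new reading comes with each control period).
- arm.get_image(name): name is "side" or "top"; returns the picture (384x512x3 uint8, red, green, blue); there is no depth.
- arm.get_calibration(name): a dict with "intrinsics" (3x3 intrinsics, pixels), "pose" (4x4, takes a point from camera to world coordinates). Camera axes: x right, y up, looking along -z (the intrinsics and any distortion apply to the point x, -y, -z); pixel columns grow to the right and rows downward; lengths in m; the calibration is good to about 2 mm. A picture is of the moment at which its call begins. get_calibration takes no time and is no camera call.
- arm.sign_off(): hands the job in; it is judged then, once.
Trained networks look in the newest picture that a camera, given by its name, has taken for a name from the list of things; names that differ only in an ending like _2 or _b are one class to them, and where a whole thing is asked for, a point or a joint stands for the part that bears it (a point fixed in the world has none). Each returns a list of dicts, best first, with "conf" (0 to 1); they miss things now and then, are a little off and sometimes report something else, mostly with a low value. They report only what shows in the picture. A call takes as long as a camera call. They do not tell look-alikes from the thing itself.
- arm.look_for(camera, query): "point" ([row, column] in pixels, amid what is visible of it).
- arm.silhouettes(camera, query): "region" (384x512 bool, what is visible of it) and "point" ([row, column] in pixels, amid what is visible of it).
- arm.place_of(camera, query): "point" ([row, column] in pixels: a listed point, or the origin of a listed thing).
The state is a dict: "clock": time; "joints": joint angles; "dq": joint speeds; "joint_efforts": joint torques, N m; "position": TCP position; "ee_rot": TCP orientation; "force": force on the tool from outside, world axes, zero at the start; "ft_torque": the same for the moment, N m; "width": opening from 0.0 (shut) to 1.0 (fully open); "gripper_force": force on a finger pad.
Only numpy, scipy, OpenCV 4.12 (cv2) and the standard library are available. Lean on these libraries where they do the work, as an engineer would, in place of code of your own. Each camera call takes 0.05 s, during which the arm holds its last target. There are 200 camera calls.

## Working session

There is one attempt and no reset: what is moved stays moved. The work goes in short steps, Python scripts to look and compute and a shell command to move; the robot and the scene stay as the last step left them, time stands still between calls to the robot, and variables do not carry over. Pictures are saved under pics/ and viewed, at most 10 in all, crops included, and the job is handed in when it is done.

```bash
mkdir -p pics; cat > h.py <<'E'
import numpy as np,cv2
from cell import arm
def ray(cam,rc):
    c=arm.get_calibration(cam);K=np.array(c["intrinsics"]);T=np.array(c["pose"])
    d=np.linalg.inv(K)@[rc[1],rc[0],1.];d=T[:3,:3]@[d[0],-d[1],-d[2]]
    return T[:3,3],d
def onz(cam,rc,z):
    o,d=ray(cam,rc);return o+d*(z-o[2])/d[2]
def save(cam,name):
    im=arm.get_image(cam);cv2.imwrite("pics/"+name,im[:,:,::-1]);return im
E
python3 - <<'E'
from h import *
np.set_printoptions(precision=3,suppress=True)
a=save("side","s0.png");b=save("top","t0.png")
for c in("side","top"):
    T=np.array(arm.get_calibration(c)["pose"]);print(c,T[:3,3])
    for q,z in(("stop",.003),("near_line",.003),("foot_a",.003),("foot_b",.003),("top_a",.153),("top_b",.153),("carton",.003),("spare_carton",.003),("bay",0)):
        for r in arm.place_of(c,q)[:3]: print(c,q,np.round(r["point"]),round(r["conf"],2),onz(c,r["point"],z))
s=arm.observe();print(s["clock"],s["position"],s["ee_rot"],s["width"],s["force"])
E
```

```text
side [ 0.491 -0.604  0.908]
side near_line [241. 255.] 0.65 [0.479 0.044 0.003]
side foot_a [216. 244.] 0.69 [0.45  0.127 0.003]
side foot_a [187. 192.] 0.69 [0.298 0.242 0.003]
side foot_a [250. 238.] 0.64 [0.434 0.018 0.003]
side foot_b [216. 244.] 0.69 [0.45  0.127 0.003]
side foot_b [187. 192.] 0.69 [0.298 0.242 0.003]
side foot_b [250. 238.] 0.64 [0.434 0.018 0.003]
side top_a [141. 165.] 0.92 [0.244 0.271 0.153]
side top_a [123. 306.] 0.88 [0.628 0.332 0.153]
side top_a [149. 182.] 0.7 [0.294 0.237 0.153]
side top_b [141. 165.] 0.92 [0.244 0.271 0.153]
side top_b [123. 306.] 0.88 [0.628 0.332 0.153]
side top_b [149. 182.] 0.7 [0.294 0.237 0.153]
side carton [232. 255.] 0.93 [0.477 0.072 0.003]
side carton [167. 173.] 0.84 [0.234 0.323 0.003]
side carton [152. 298.] 0.76 [0.615 0.377 0.003]
side spare_carton [189. 304.] 0.87 [0.62  0.22  0.003]
side bay [246. 298.] 0.76 [0.587 0.026 0.   ]
side bay [257. 363.] 0.74 [ 0.749 -0.013  0.   ]
top [0.305 0.1   1.178]
top stop [132. 300.] 0.82 [ 0.699 -0.002  0.003]
top stop [171. 288.] 0.41 [0.593 0.026 0.003]
top near_line [210. 273.
[... 225 characters left out ...]
ot_b [289. 197.] 0.75 [0.288 0.243 0.003]
top foot_b [304. 184.] 0.75 [0.252 0.274 0.003]
top top_a [308. 171.] 0.94 [0.25  0.279 0.153]
top top_a [311. 225.] 0.91 [0.246 0.163 0.153]
top top_a [136. 116.] 0.83 [0.625 0.429 0.153]
top top_b [308. 171.] 0.94 [0.25  0.279 0.153]
top top_b [311. 225.] 0.91 [0.246 0.163 0.153]
top top_b [136. 116.] 0.83 [0.625 0.429 0.153]
top carton [164. 151.] 0.92 [0.6   0.38  0.003]
top carton [291. 221.] 0.83 [0.284 0.186 0.003]
top carton [310. 164.] 0.77 [0.237 0.321 0.003]
top spare_carton [163. 220.] 0.62 [0.609 0.202 0.003]
top bay [171. 288.] 0.57 [0.595 0.026 0.   ]
1.0 [0.195 0.594 0.405] [0.496 3.102 0.   ] 0.9976701103261905 [ 0.076  0.364 -0.345]
```

View pics/s0.png

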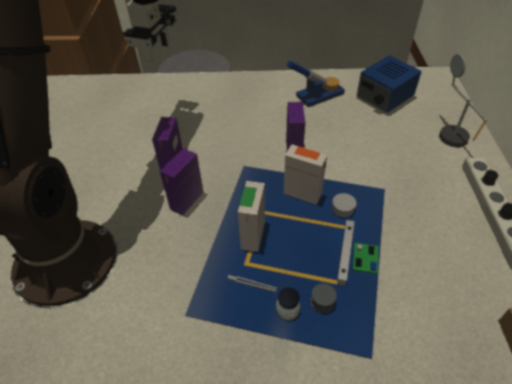

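View pics/t0.png

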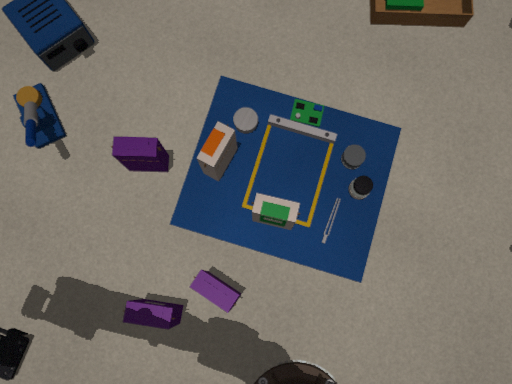

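The green-label carton is at top (275,212) and side (250,215), astride the near tape. Things it could be mistaken for: orange-label carton at top (216,150), and purple look-alikes at top (140,155), (216,290) and (153,313). I choose the white one with the green label. Next I measure it and take a close crop.

```bash
cat >> h.py <<'E'
def mask(im,lo,hi):
    return cv2.inRange(cv2.cvtColor(im,cv2.COLOR_RGB2HSV),lo,hi)
E
python3 - <<'E'
from h import *
np.set_printoptions(precision=3,suppress=True)
im=cv2.imread("pics/t0.png")[:,:,::-1].copy()
m=mask(im,(100,120,40),(120,255,255))
m[:, :165]=0
m=cv2.morphologyEx(m,cv2.MORPH_CLOSE,np.ones((5,5)))
cs=max(cv2.findContours(m,0,2)[0],key=cv2.contourArea)
q=cv2.convexHull(cs).reshape(-1,2)
W=np.array([onz("top",(p[1],p[0]),.003)[:2] for p in q],np.float32)
r=cv2.minAreaRect(W);print("mat",r);B=cv2.boxPoints(r)
# bay x direction: 0.42 side
e=[B[1]-B[0],B[2]-B[1]];e=min(e,key=np.linalg.norm);u=e/np.linalg.norm(e);u=u if u[0]>0 else -u
o=np.array(r[0])+.01*u;v=np.array([-u[1],u[0]]);print("bay o",o,"yaw",np.arctan2(u[1],u[0]))
print("stop",o+.105*u,"near",o-.115*u)
# white top of carton
g=mask(im,(40,120,60),(80,255,255));g[:190]=0;g[235:]=0;g[:,:240]=0;g[:,305:]=0
print("green px",cv2.boundingRect(g))
for name,lo in(("white",150),):
    w=mask(im,(0,0,lo),(179,70,255));w[:188]=0;w[240:]=0;w[:,:240]=0;w[:,310:]=0
    w=cv2.morphologyEx(w|g,cv2.MORPH_OPEN,np.ones((3,3)))
    c=max(cv2.findContours(w,0,2)[0],key=cv2.contourArea).reshape(-1,2)
    P=np.array([onz("top",(p[1],p[0]),.153)[:2] for p in c],np.float32)
    R=cv2.minAreaRect(P);print(R);bb=cv2.boxPoints(R);print("world",bb,"bay",np.c_[(bb-o)@u,(bb-o)@v])
cv2.imwrite("pics/c0.png",cv2.resize(im[180:250,225:325],None,fx=7,fy=7,interpolation=2)[:,:,::-1])
E
```

```text
mat ((0.5846960544586182, 0.026073336601257324), (0.4971684217453003, 0.41829031705856323), 74.7548828125)
bay o [0.594 0.023] yaw -0.26607755
stop [ 0.696 -0.004] near [0.483 0.054]
green px (261, 202, 29, 20)
((0.4733111560344696, 0.062211666256189346), (0.09775611758232117, 0.04382673650979996), 78.34391021728516)
world [[0.442 0.019]
 [0.485 0.01 ]
 [0.505 0.106]
 [0.462 0.115]] bay [[-0.146 -0.045]
 [-0.102 -0.042]
 [-0.108  0.056]
 [-0.152  0.053]]
```

View pics/c0.png

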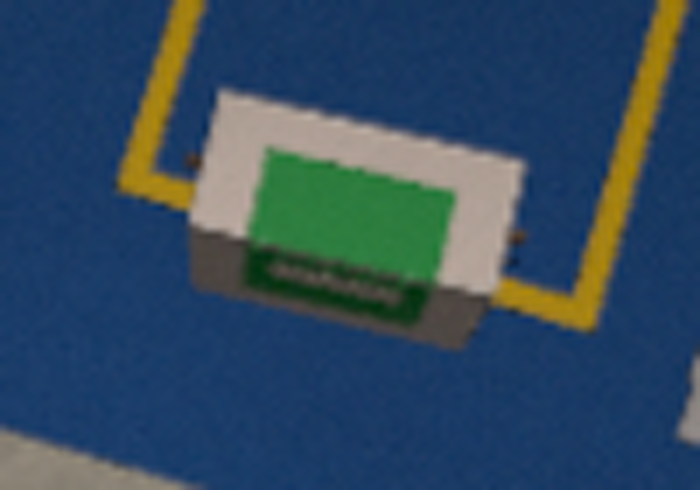

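Choice confirmed: white carton, green label on its top and near face. Its label face is at about world (0.451, 0.067), yaw −0.205. The outline yaw is −0.266. I now move the tool behind it, up high.

```bash
python3 -m inch '-0.035 -0.04 0 -0.03 0.04; -0.07 -0.08 0 -0.06 0.04; -0.105 -0.115 0 -0.11 0.04; -0.14 -0.15 0 -0.11 0.04; -0.175 -0.19 0 -0.11 0.04' 20
```

```text
clock: 1.5
position: [0.2993, 0.3647, 0.4049]
ee_rot: [0.325, 3.124, 0.001]
force: [0.3, 0.1, -0.9]
width: 0.616
gripper_force: 0.0
```

```bash
python3 -m inch '-0.03 -0.04 0 0 0.04; -0.055 -0.08 0 0 0.04; -0.08 -0.12 0 0 0.04; -0.1 -0.16 0 0 0.04; -0.12 -0.205 0 0 0.04' && python3 -m inch '-0.016 -0.03 0 0 0.04; -0.026 -0.05 0.03 0 0.04; -0.026 -0.05 0.07 0 0.04; -0.026 -0.05 0.109 0 0.04; -0.026 -0.05 0.109 0 0.04'
python3 - <<'E'
from h import *
save("side","s1.png")
E
```

```text
clock: 2.0
position: [0.3741, 0.1397, 0.4051]
ee_rot: [0.324, 3.124, 0.002]
force: [1.4, 0.5, 0.6]
width: 0.441
gripper_force: 0.0
clock: 2.5
position: [0.3874, 0.0864, 0.2928]
ee_rot: [-0.325, -3.119, 0.006]
force: [-0.6, -0.6, -0.0]
width: 0.439
gripper_force: 0.0
```

View pics/s1.png

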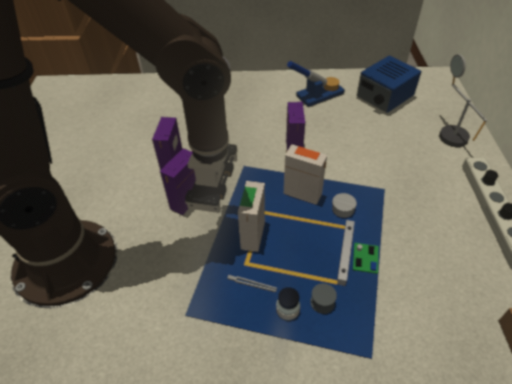

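The gripper is behind the label face, at about pixel (210,190), and the carton is still standing at (250,215). Closing in now, then pushing gently.

```bash
python3 -m inch '-0.02 -0.006 0 0 0.04; -0.04 -0.006 0 0 0.04; -0.05 -0.006 0 0 0.04; -0.06 -0.006 0 0 0.04; -0.068 -0.006 0 0 0.04' && python3 -m inch '-0.008 0 0 0 0.04; -0.016 0 0 0 0.04; -0.024 0 0 0 0.04; -0.030 0 0 0 0.04; -0.030 0 0 0 0.04'
python3 - <<'E'
from h import *
a=save("side","s2.png");b=save("top","t2.png")
cv2.imwrite("pics/st2.png",np.hstack([a[100:330,150:400],b[60:290,165:415]])[:,:,::-1])
E
```

```text
clock: 3.05
position: [0.4548, 0.0674, 0.2966]
ee_rot: [0.324, 3.124, 0.001]
force: [0.2, -0.1, -0.3]
width: 0.434
gripper_force: 0.2
clock: 3.55
position: [0.4844, 0.0608, 0.2957]
ee_rot: [0.325, 3.124, -0.0]
force: [-0.1, -0.2, -0.2]
width: 0.44
gripper_force: 0.0
```

View pics/st2.png

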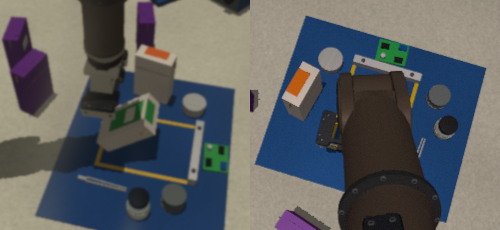

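The carton is mid-fall toward the stop, at left-half pixel (125,120). I back off and let it drop.

```bash
python3 -m inch '0.03 0 0 0 0.04; 0.06 0 0 0 0.04; 0.08 0 0 0 0.04; 0.08 0 0 0 0.04; 0.08 0 0 0 0.04'
python3 - <<'E'
from h import *
np.set_printoptions(precision=3,suppress=True)
a=save("side","s3.png");b=save("top","t3.png")
o=np.array([.594,.023]);u=np.array([np.cos(-.266),np.sin(-.266)]);v=np.array([-u[1],u[0]])
for c in("side","top"):
    for q in("foot_a","top_a","stop"):
        for r in arm.place_of(c,q)[:5]:
            p=onz(c,r["point"],.003 if q=="stop" else .048)[:2]-o;print(c,q,np.round(r["point"]),round(r["conf"],2),p@u,p@v)
cv2.imwrite("pics/st3.png",cv2.resize(np.hstack([a[100:330,150:400],b[60:290,165:415]])[:,:,::-1],None,fx=1.6,fy=1.6))
E
```

```text
clock: 4.15
position: [0.4052, 0.0776, 0.296]
ee_rot: [0.323, 3.124, 0.001]
force: [0.3, 0.4, -0.5]
width: 0.436
gripper_force: 0.0
side foot_a [210. 166.] 0.96 -0.36181867717340843 0.0017063492788215058
side foot_a [241. 258.] 0.93 -0.10044352321469449 -0.03995175918347009
side foot_a [209. 264.] 0.91 -0.11115503046107439 0.06135455714964213
side foot_a [258. 362.] 0.72 0.15250957250983252 -0.03112184820920776
side top_a [ 99. 299.] 0.95 -0.10921864280812676 0.5594174029373985
side top_a [148. 182.] 0.92 -0.40556034287148646 0.23892420104330303
side top_a [115. 175.] 0.88 -0.48511617081383623 0.38295507863515227
side top_a [144. 163.] 0.86 -0.4682892868628401 0.24285540935166677
side top_a [219. 322.] 0.85 0.04189273546483137 0.06549884041670535
side stop [251. 343.] 0.79 0.10858085099870883 0.010112986673523845
top foot_a [157. 171.] 0.81 -0.06363651370714604 0.2913448851305634
top foot_a [309. 233.] 0.67 -0.3694174629244234 0.033493381702304974
top foot_a [285. 197.] 0.67 -0.3421935294159918 0.13047497690208074
top foot_a [303. 181.] 0.61 -0.393070168300193 0.15335582547469773
top top_a [298. 124.] 0.92 -0.4213481003847095 0.2853335343042877
top top_a [148. 309.] 0.82 0.0594376448305255 -0.03209567756704905
top top_a [287. 189.] 0.79 -0.3513537972724697 0.14782982024296143
top top_a [312. 228.] 0.69 -0.3800710098666761 0.04265790525368228
top top_a [135. 155.] 0.65 -0.021663604593224573 0.3480985932929289
top stop [134. 301.] 0.95 0.10468113470015236 -0.0015858819112332878
```

View pics/st3.png

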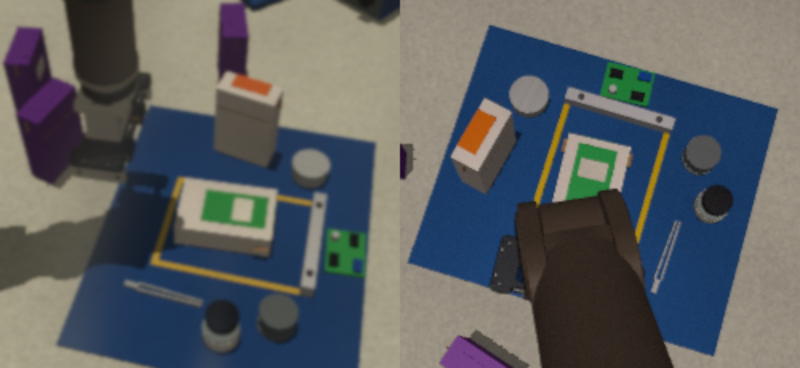

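Lying flat with the label up: foot corners at bay (−0.111, 0.061) and (−0.100, −0.040), top end near x ≈ 0.05, and everything else undisturbed. Next I lower the fingers behind the foot, square to the outline.

```bash
python3 -m inch '-0.02 0.007 0.01 0.059 0.04; -0.032 0.007 0.04 0.059 0.04; -0.032 0.007 0.07 0.059 0.04; -0.032 0.007 0.1 0.059 0.04; -0.032 0.007 0.103 0.059 0.04'
python3 - <<'E'
from h import *
a=save("side","s4.png")
s=arm.observe();o=np.array([.594,.023]);u=np.array([np.cos(-.266),np.sin(-.266)]);v=np.array([-u[1],u[0]])
p=s["position"][:2]-o;print(p@u,p@v,s["ee_rot"],s["position"])
cv2.imwrite("pics/s4c.png",cv2.resize(a[120:320,140:400],None,fx=2.5,fy=2.5)[:,:,::-1])
E
```

```text
clock: 5.05
position: [0.4371, 0.0773, 0.1902]
ee_rot: [-0.416, -3.109, 0.004]
force: [-0.3, -0.4, 0.8]
width: 0.433
gripper_force: 0.0
-0.16526452923260304 0.01131034332559238 [-4.16651065e-01 -3.11028223e+00  2.88434325e-03] [0.437521   0.07735635 0.19132487]
```

View pics/s4c.png

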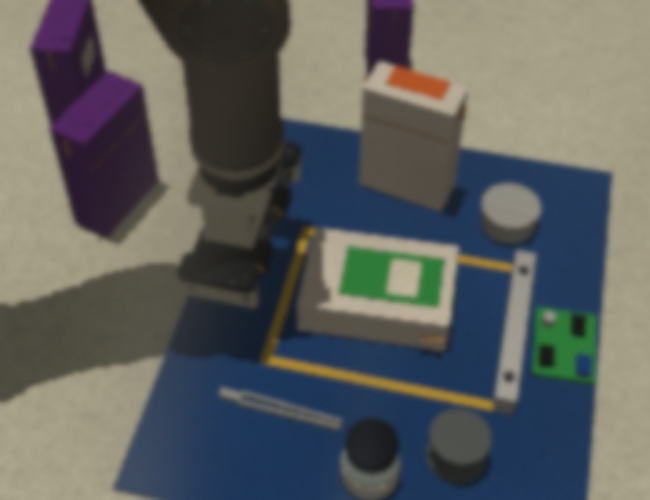

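Fingers are down behind the foot, at crop pixel (240,290), with a clear run to the stop. Pushing.

```bash
python3 -m inch '-0.02 0 0 0 0.04; -0.035 0 0 0 0.04; -0.047 0 0 0 0.04; -0.059 0 0 0 0.04; -0.071 0 0 0 0.04' && python3 -m inch '-0.01 0 0 0 0.04; -0.02 0 0 0 0.04; -0.026 0 0 0 0.04; -0.03 0 0 0 0.04; -0.03 0 0 0 0.04'
```

```text
clock: 5.6
position: [0.5069, 0.0591, 0.1933]
ee_rot: [-0.416, -3.113, -0.001]
force: [-1.9, 0.4, 2.4]
width: 0.433
gripper_force: 1.4
clock: 6.1
position: [0.5361, 0.0509, 0.1926]
ee_rot: [0.417, 3.113, -0.0]
force: [0.5, -0.8, -0.5]
width: 0.439
gripper_force: 0.0
```

```bash
python3 -m inch '-0.002 0 0 0 0.04; -0.004 0 0 0 0.04; -0.006 0 0 0 0.04' && python3 -m inch '-0.002 0 0 0 0.04; -0.003 0 0 0 0.04'
python3 - <<'E'
from h import *
a=save("side","s5.png");b=save("top","t5.png")
cv2.imwrite("pics/st5.png",np.hstack([cv2.resize(a[170:300,220:380],None,fx=2.5,fy=2.5),cv2.resize(b[90:220,220:380],None,fx=2.5,fy=2.5)])[:,:,::-1])
E
```

```text
clock: 6.4
position: [0.5413, 0.0496, 0.1927]
ee_rot: [-0.416, -3.114, 0.0]
force: [-1.5, 0.4, -0.4]
width: 0.437
gripper_force: 0.5
clock: 6.6
position: [0.5429, 0.0492, 0.1925]
ee_rot: [-0.415, -3.11, -0.0]
force: [-10.7, 3.1, 8.2]
width: 0.435
gripper_force: 5.3
```

View pics/st5.png

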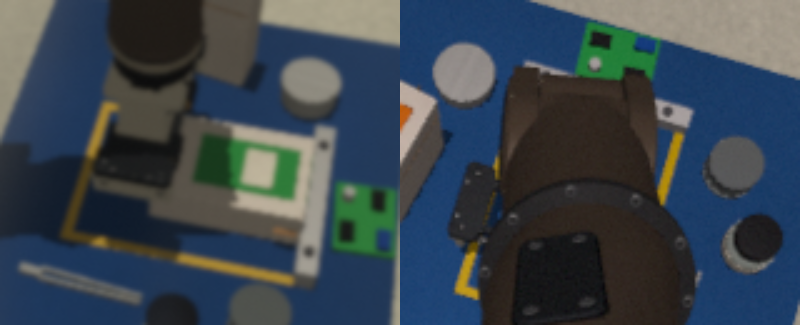

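The far end meets the stop at left-half pixel (310,180), with 11 N of reaction. A bit more pressure squares it up, then I back away and check.

```bash
python3 -m inch '-0.001 0 0 0 0.04; -0.002 0 0 0 0.04; -0.002 0 0 0 0.04' && python3 -m inch '0.02 0 0 0 0.04; 0.06 0 0 0 0.04; 0.1 0 0 0 0.04; 0.1 0 -0.05 0 0.04; 0.1 0 -0.1 0 0.04' && python3 -m inch '0.04 0 -0.03 0 0.04; 0.08 0 -0.06 0 0.04; 0.08 0 -0.06 0 0.04'
python3 - <<'E'
from h import *
np.set_printoptions(precision=3,suppress=True)
a=save("side","s6.png");b=save("top","t6.png")
o=np.array([.594,.023]);u=np.array([np.cos(-.266),np.sin(-.266)]);v=np.array([-u[1],u[0]])
for c in("side","top"):
    for q in("foot_a","top_a","stop"):
        for r in arm.place_of(c,q)[:6]:
            p=onz(c,r["point"],.003 if q=="stop" else .048)[:2]-o
            if abs(p@u)<.13 and abs(p@v)<.1: print(c,q,round(r["conf"],2),p@u,p@v)
cv2.imwrite("pics/st6.png",np.hstack([cv2.resize(a[170:300,220:380],None,fx=2.5,fy=2.5),cv2.resize(b[90:220,220:380],None,fx=2.5,fy=2.5)])[:,:,::-1])
E
```

```text
clock: 7.0
position: [0.5435, 0.0491, 0.1923]
ee_rot: [-0.414, -3.107, -0.0]
force: [-14.6, 3.6, 10.6]
width: 0.435
gripper_force: 7.3
clock: 7.5
position: [0.4481, 0.0746, 0.293]
ee_rot: [-0.415, -3.111, 0.003]
force: [2.3, 1.9, -0.2]
width: 0.436
gripper_force: 0.0
clock: 7.8
position: [0.3699, 0.0963, 0.3559]
ee_rot: [0.412, 3.111, 0.008]
force: [1.1, -0.6, -0.1]
width: 0.433
gripper_force: 0.0
side foot_a 0.67 -0.05798011544275197 -0.04277249658113163
side foot_a 0.52 -0.11542444098544294 -0.034173685623669056
side top_a 0.77 0.10141053026422077 -0.04583703445633451
side stop 0.96 0.10453469764660975 0.012280411804329438
side stop 0.73 -0.0014266180330085132 -0.004940749369126447
side stop 0.72 -0.053402409087135214 -0.009610737933373857
top foot_a 0.88 -0.03983903214419162 -0.04407984540196431
top top_a 0.74 0.09816426239576152 0.053478457173281715
top top_a 0.64 0.11116347998355895 -0.04583495410359416
top stop 0.71 0.10963869465832585 0.0009335786359348677
```

View pics/st6.png

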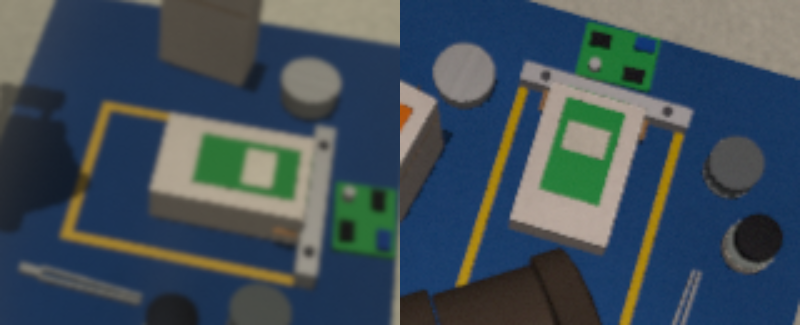

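The far end lies flush along the stop in both views, and the stop took about 15 N of push, so the carton is home. It lies label up inside the outline, the other things have not moved, and the arm is clear.

```bash
python3 -c "
from cell import arm
print(arm.sign_off())"
```

```text
the job is handed in; nothing more can be done
None
```

The job is handed in: the green-label carton was tipped over and pushed flush against the stop, lying label up inside the outline, with the other things left where they were; sign-off returned no verdict.

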